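Check the over-centre springs of the sanding-disc bin's hatch

TASK

Open the yellow hatch of the grey sanding-disc bin so that its springs can be checked: loosen the red clamp knob by turning it anticlockwise to its stop, slide the latch back out of the hatch's way, then raise the hatch by its black handle until it is clearly past its balance point. Never let it swing up to its open stop. Ease it back down and hold it by the handle just below the balance point, where it leans on your hand and wants to shut: finish while still holding it there, with the other things on the bench left where they are.

Things in the scene. Friction and masses are not known exactly. Their poses are not given: they have to be found in the camera images.
- disc_bin: Grey sheet-metal bin, 235 mm deep (x), 220 wide (y), fixed to the bench. Origin on the bench under the middle of its width; own x axis to its back (hinge side), y left, z up. In this frame its front deck (70 mm high) spans x -145 to -65 mm; the yellow hatch slopes from there up to its hinge at x 65, z 160 mm. Its spring unit is on the left side. Red knob and latch at y 60, black handle at y -45 mm.
- latch_knob (a joint): Red wing knob on the sliding latch, 42 mm long, 13 thick, 30 high (top 126 mm above the bench), white mark on one end. 0 = locked, 1.25 rad = fully loose, growing anticlockwise seen from above, a stop at each end; starts at 0 to 0.25. At 1.25 the wing lies along the bin's x axis; at value v it is turned v - 1.25 from that. The latch slides only with it past about 0.95. Takes 0.05 N m.
- knob_grip (a point): Point on the knob's axis to grip, 13 mm below the top of the wing (113 mm above the bench); locked, it is at x -97, y 60 mm in the bin's frame, and it travels with the latch. Its x axis lies along the wing.
- latch (a joint): Steel slide latch under the knob, moved by the knob. 0 = home, its tongue 10 mm over the hatch's front lip; grows to 0.026 m as it is drawn along the bin's -x (to the front). The hatch is free above about 0.018, well clear at the end of travel. 1.5 N of friction.
- hatch (a joint): Yellow hatch: 0 = shut (sloping 0.58 rad down to the front), grows as its front rises, open stop 1.35 rad. Balance point 0.97 rad: below it springs and weight pull it shut, above it they pull it open. At the handle it lifts with 9 N when shut, 0 at balance; 0.15 rad below balance it leans on the hand with 2 N. Clearly past = at least 0.08 rad above balance; just below = 0.05 to 0.25 rad below.
- hatch_handle (a point): Middle of the black handle bar: round, 12 mm thick, 100 long, along the bin's y, 45 mm off the hatch's face, free between two end posts; it can turn in gripping fingers. Shut it is at x -89, y -45, z 113 mm in the bin's frame; it moves on a circle of 161 mm about the hinge line: height 260 mm at balance (126 mm in front of the hinge), 241 at 0.82 rad (140 in front), 276 at 1.10 rad (112 in front).
- hatch_hinge (a point): Point on the hatch's hinge line, level with the middle of the handle: x 65, y -45, z 160 mm in the bin's frame. The hinge line runs along the bin's y axis.
- screwdriver: Bystander: blue screwdriver, 213 mm long, lying right of the bin's front. Origin under its middle.
- tape_roll: Bystander: roll of masking tape, 104 mm across, 24 mm high, left of the bin's front. Origin under its middle.
- tape_measure: Bystander: yellow tape measure, 35x72x62 mm, left of the bin. Origin under its middle.
- mixing_cup_1: Bystander: clear plastic mixing cup, 70 mm across, 74 mm high, right of the bin near the vice. Origin under its middle.

How it is judged:
On the way, in this order (a step that is already met when the one before it is completed fails the run):
1. the clamp knob is turned loose (value of joint latch_knob above 0.85 rad), for 0.1 s.
2. the latch is drawn clear of the hatch (value of joint latch above 0.017 m), for 0.1 s.
3. the hatch is raised past its balance point (value of joint hatch above 1.04 rad), for 0.1 s.
At the end, for the whole second after the job is handed in: The robot's fingers hold the hatch still (force over 0.3 N, under 0.05 rad/s) at 0.70 to 0.93 rad, just below its balance point at 0.97, with the latch still drawn back at least 17 mm; the bystanders within 40 mm of where they stood (value of joint hatch between 0.7 and 0.93 rad and velocity of joint hatch between -0.05 and 0.05 rad/s and contact force between disc_bin and the fingers above 0.3 N and value of joint latch above 0.017 m and distance of each of screwdriver, tape_roll, tape_measure, mixing_cup_1 from where it was at the start of the episode below 0.04 m); the arm keeps its last pose, push and grip.
It fails at once if the hatch swings up to its open stop (value of joint hatch above 1.335 rad).
It fails at once if a bystander is pushed more than 60 mm or knocked over (distance of any of screwdriver, tape_roll, tape_measure, mixing_cup_1 from where it was at the start of the episode above 0.06 m or angle between any of mixing_cup_1, tape_measure's own z axis and vertical above 0.6 rad).
It also fails if it takes over 53 s, if anything falls off the work surface, if the arm or the gripper's body presses on something with over 40 N, if the wrist force passes 120 N, or if a joint passes its speed limit or range.

ROBOT

A 6-joint arm with a two-finger parallel gripper is mounted at the origin on the work surface; the furniture and walls round the work are solid. World frame = base frame: x ahead of the robot, y to its left, z up, the work surface at z = 0. Lengths are in m, angles in rad, forces in N, time in s.
With the tool pointing down it reaches from about 0.275 to 0.725 m from the base axis. Payload 5.6 kg.
Tool frame: the origin (TCP) lies on the centre line of the jaws, within the pads' length; the fingertips stand 8 mm ahead of it and the grasp point (between the pads) lies 11 mm behind it (env.tip_reach is the distance from the TCP to the fingertips, in m); z points along the fingers, y is the line along which they close (so a half turn about z gives the same grasp; the last joint's range is limited). The gripper opens to 85 mm and grips with 20 to 120 N. Pads are 22 mm wide; open, the fingers measure 114 mm over their backs; the gripper's body (76 mm by 85 mm) begins 54 mm behind the grasp point. The pads swing forward as they close: fully open they stand 13 mm farther back than shut.
Start: joints at [1.465, 0.255, 0.108, 0, -1.424, -0.285], TCP at [0.209, 0.509, 0.239] pointing down, gripper open.
Joint ranges: [-2.95, 2.95], [-1.21, 1.97], [-1.09, 1.5], [-2.87, 1.71], [-2.94, -0.07], [-3.05, 3.05]. Speed limits (rad/s): [2.57, 2.57, 3.14, 3.14, 3.14, 3.14].

INTERFACE

Orientations are given as [roll, pitch, yaw] about the fixed x, y, z axes, in that order (R = Rz(yaw) Ry(pitch) Rx(roll)).
In Python, from workcell import env gives the robot as it stands. The module is installed in compiled form; this text tells all that it offers.
- The arm moves only by the tool move_arm, never from a script. Its argument "commands" is a list of rows, each a list of 4 numbers: the shift along the tool's x, y, z in cm, then the turn about the tool's z in degrees. In form: [[dx, dy, dz, roll], ...]. A call has 1 to 20 rows; each row shifts and turns the commanded pose from where the row before left it, along the tool's axes as they then stand; what a row does not reach is not made up. A row lasts 1/10 s, in which the tool goes at most 50 mm and 8.59 degrees, less where a joint would pass 70% of its speed; a pose out of reach is approached as far as the arm can. A call with a gripper value outside its range is refused whole. "jaw" is the opening, from -1 (shut) to 1 (fully open), set as the call begins (left out, the last holds). The fingers move at their own pace and stop on an object; "squeeze" is the grip in N (left out, the last holds). Time passes only in rows, so rows that do not move let the fingers close. It gives the time, the measured TCP pose, the force, the opening and the grip force at its end, in the units of the state.
- env.state(): the state, without advancing time (a new reading comes with each control period).
- env.grab_frame(name): name is "scene" or "top" or "wrist"; returns a dict with "img" (400x640x3 uint8, red, green, blue), "fx", "fy", "cx", "cy" (pixels), "extrinsics" (4x4, takes a point from camera to world coordinates). Camera axes: x right, y up, looking along -z (the intrinsics and any distortion apply to the point x, -y, -z); pixel columns grow to the right and rows downward; lengths in m; the calibration is good to about 2 mm. A picture is of the moment at which its call begins. There is no depth.
- env.close_job(): hands the job in; it is judged then, once.
The state is a dict: "t": time; "joint_pos": joint angles; "dq": joint speeds; "effort": joint torques, N m; "eef_pos": TCP position; "eef_rot": TCP orientation; "ft_force": force on the tool from outside, world axes, zero at the start; "torque": the same for the moment, N m; "finger_gap": finger opening in m; "grasp_force": force on a finger pad.
Only numpy, scipy, OpenCV 4.12 (cv2) and the standard library are available. Lean on these libraries where they do the work, as an engineer would, in place of code of your own. Each camera call takes 0.05 s, during which the arm holds its last target. There are 200 camera calls.

## Working session

There is one attempt and no reset: what is moved stays moved. The work goes in short steps, Python scripts to look and compute and a tool call to move; the robot and the scene stay as the last step left them, time stands still between calls to the robot, and variables do not carry over. Pictures are saved under pics/ and viewed, at most 10 in all, crops included, and the job is handed in when it is done.

Besides the shell and the picture viewer there is one more tool, called after ">>>" as name(argument=value, ...) on one line, values as JSON. move_arm: Moves the arm, as the interface text tells. Its arguments: {"type":"object","properties":{"commands":{"type":"array"},"jaw":{"type":"number"},"squeeze":{"type":"number"}},"required":["commands"]}

```bash
mkdir -p pics; python3 - <<'E'
from workcell import env
import cv2,numpy as np
s=env.state();print({k:np.round(v,3) for k,v in s.items()})
for n in("scene","top"):
    f=env.grab_frame(n);cv2.imwrite(f"pics/{n}0.png",f["img"][...,::-1]);np.save(f"{n}0.npy",f,allow_pickle=True)
    print(n,f["fx"],f["fy"],f["cx"],f["cy"],np.round(f["extrinsics"],3).tolist(),[k for k in f])
E
```

```text
{'t': np.float64(0.0), 'joint_pos': array([ 1.465e+00,  2.560e-01,  1.070e-01, -1.000e-03, -1.424e+00,
       -2.850e-01]), 'dq': array([-0.   , -0.   , -0.001, -0.001,  0.   ,  0.   ]), 'effort': array([-1.0000e-03, -3.8663e+01,  2.3794e+01,  5.3650e+00, -6.0000e-03,
       -0.0000e+00]), 'eef_pos': array([0.209, 0.508, 0.238]), 'eef_rot': array([ 3.14 , -0.   , -0.391]), 'ft_force': array([-0.245,  0.033, -0.302]), 'torque': array([-0.004, -0.051, -0.005]), 'grasp_force': np.float64(0.0), 'finger_gap': np.float64(0.085)}
scene 493.3732640854072 493.3732640854072 313.3067841470113 193.31175422744676 [[0.429, 0.556, -0.712, -0.539], [-0.903, 0.255, -0.345, -0.527], [-0.01, 0.791, 0.612, 1.057], [0.0, 0.0, 0.0, 1.0]] ['img', 'fx', 'fy', 'cx', 'cy', 'extrinsics']
top 494.48626468583933 494.48626468583933 324.8426274912177 200.6922295993917 [[-0.029, 0.98, -0.199, 0.272], [-1.0, -0.029, 0.006, -0.0], [0.0, 0.199, 0.98, 1.425], [0.0, 0.0, 0.0, 1.0]] ['img', 'fx', 'fy', 'cx', 'cy', 'extrinsics']
```

View pics/scene0.png

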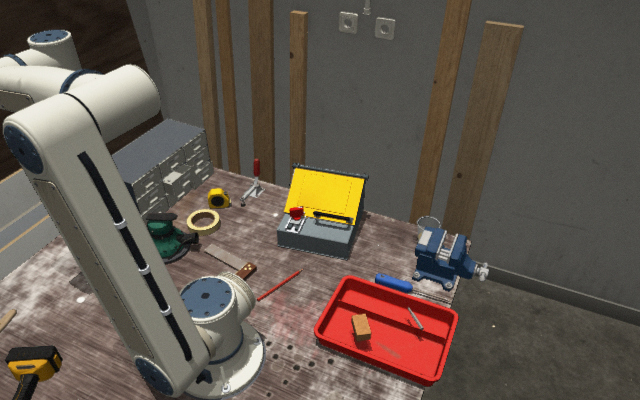

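View pics/top0.png

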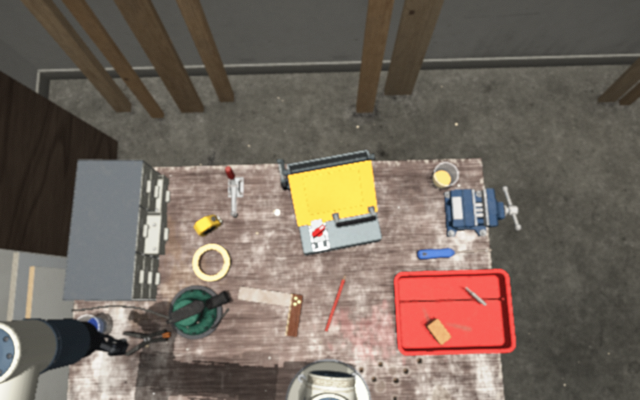

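The pictures show the bin with its knob at about (319,232) in the top view and the handle at about (355,218). I'll crop and enlarge both views.

```bash
python3 - <<'E'
import cv2,numpy as np
a=cv2.imread("pics/top0.png")[145:260,270:390];b=cv2.imread("pics/scene0.png")[160:260,265:375]
a=cv2.resize(a,None,fx=5,fy=5,interpolation=cv2.INTER_CUBIC)[:,:];b=cv2.resize(b,None,fx=5,fy=5,interpolation=cv2.INTER_CUBIC)
cv2.imwrite("pics/topc.png",a);cv2.imwrite("pics/scenec.png",b)
E
```

```text
(no output)
```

View pics/topc.png

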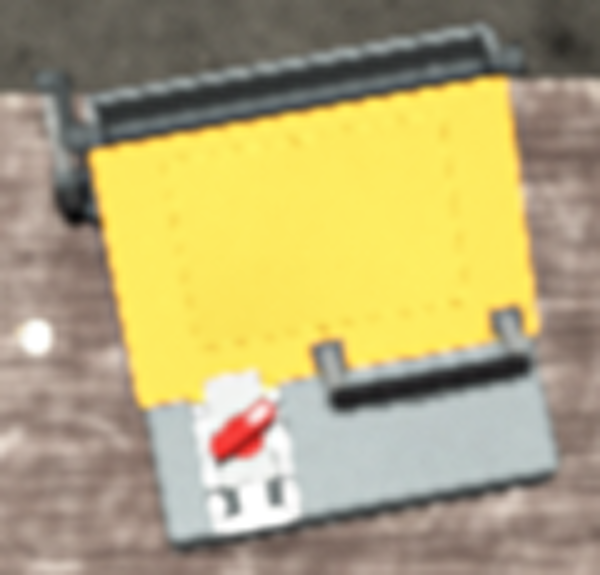

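View pics/scenec.png

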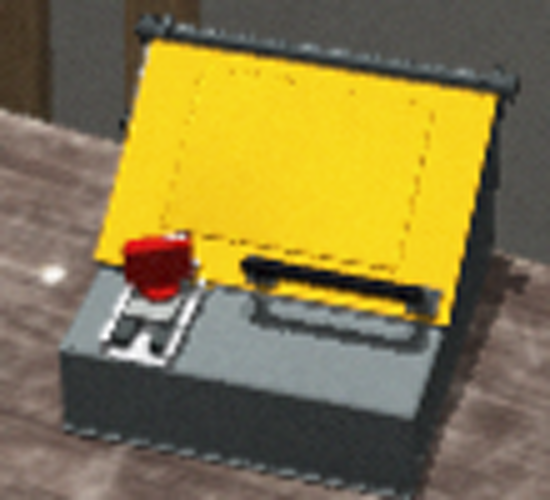

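```bash
cat > h.py <<'E'
import numpy as np,cv2
def load(n): return np.load(n+"0.npy",allow_pickle=True).item()
def ray(f,u,v):
    E=f["extrinsics"];d=E[:3,:3]@np.array([(u-f["cx"])/f["fx"],-(v-f["cy"])/f["fy"],-1]);return E[:3,3],d
def onz(f,u,v,z):
    o,d=ray(f,u,v);return o+d*(z-o[2])/d[2]
def proj(f,p):
    E=f["extrinsics"];c=E[:3,:3].T@(np.asarray(p)-E[:3,3]);return np.array([f["cx"]+f["fx"]*c[0]/-c[2],f["cy"]-f["fy"]*c[1]/-c[2]])
E
python3 - <<'E'
from h import *
T=load("top");S=load("scene")
tc=lambda x,y:(270+x/5,145+y/5); sc=lambda x,y:(265+x/5,160+y/5)
def frame(L,R):
    d=L-R;yaw=np.arctan2(d[1],d[0])-np.pi/2;m=(L+R)/2
    R2=np.array([[np.cos(yaw),-np.sin(yaw)],[np.sin(yaw),np.cos(yaw)]])
    return np.linalg.norm(d),yaw,R2,m[:2]-R2@[-.145,0]
for f,a,b in((T,tc(172,542),tc(555,470)),(S,sc(62,350),sc(418,418))):
    w,yaw,R,o=frame(onz(f,*a,.07),onz(f,*b,.07));print("width",w,"yaw",yaw,"origin",o)
    W=lambda x,y,z:np.r_[o+R@[x,y],z]
    for n,p in dict(knobtop=(-.097,.06,.126),grip=(-.097,.06,.113),h=(-.089,-.045,.113),hl=(-.089,.005,.113),hr=(-.089,-.095,.113),hingeL=(.065,.11,.16),hingeR=(.065,-.11,.16)).items():
        q=W(*p);t=(proj(T,q)-[270,145])*5;s=(proj(S,q)-[265,160])*5;print(n,q.round(3),t.round(),s.round())
# red masks
for n,f in(("top",T),("scene",S)):
    h=cv2.cvtColor(f["img"],cv2.COLOR_RGB2HSV);m=(((h[...,0]<6)|(h[...,0]>174))&(h[...,1]>150)&(h[...,2]>80)).astype(np.uint8)
    r=(slice(215,250),slice(300,335)) if n=="top" else (slice(200,225),slice(280,310))
    y,x=np.nonzero(m[r]);x=x+r[1].start;y=y+r[0].start;print(n,len(x),x.mean(),y.mean(),onz(f,x.mean(),y.mean(),.115))
    if n=="top":
        P=np.array([onz(f,u,v,.12)[:2] for u,v in zip(x,y)]);e,V=np.linalg.eigh(np.cov(P.T));a=V[:,1];print("wing yaw",np.arctan2(a[1],a[0]))
E
```

```text
width 0.21415091588827748 yaw 0.15644707454940843 origin [ 0.56077937 -0.0312591 ]
knobtop [0.456 0.013 0.126] [239. 426.] [155. 244.]
grip [0.456 0.013 0.113] [240. 430.] [155. 261.]
h [ 0.48  -0.09   0.113] [429. 379.] [329. 283.]
hl [ 0.472 -0.04   0.113] [338. 396.] [247. 268.]
hr [ 0.488 -0.139  0.113] [520. 362.] [412. 298.]
hingeL [0.608 0.088 0.16 ] [ 89. 136.] [157.  34.]
hingeR [ 0.642 -0.13   0.16 ] [497.  62.] [495.  88.]
width 0.21782999860185043 yaw 0.16025771078224982 origin [ 0.56388415 -0.03411916]
knobtop [0.459 0.01  0.126] [245. 421.] [162. 242.]
grip [0.459 0.01  0.113] [246. 424.] [162. 259.]
h [ 0.483 -0.093  0.113] [435. 373.] [336. 281.]
hl [ 0.475 -0.043  0.113] [343. 390.] [255. 267.]
hr [ 0.491 -0.142  0.113] [526. 356.] [419. 296.]
hingeL [0.61  0.085 0.16 ] [ 94. 131.] [163.  33.]
hingeR [ 0.646 -0.132  0.16 ] [502.  55.] [501.  86.]
top 53 317.20754716981133 232.28301886792454 [0.45182412 0.01484692 0.115     ]
wing yaw 1.996854608961384
scene 103 295.99029126213594 212.3398058252427 [0.45249403 0.01139706 0.115     ]
```

Both views agree: bin origin ≈ (0.562, −0.032), yaw ≈ 0.158, measured width 214–218 mm against 220 mm given. Next I'll move above the knob for a closer look.

>>> move_arm(commands=[[2,1.8,0,0],[3,2.6,0,0],[3,2.6,0,0],[3,2.6,0,0],[3,2.6,0,0],[3,2.6,0,0],[3,2.6,0,0],[3,2.6,0,0],[3,2.6,0,0],[3,2.6,0,0],[3,2.6,0,0],[3,2.6,0,0],[3,2.6,0,0],[3,2.6,0,0],[0.7,0.8,0,7],[0,0,0,7],[0,0,0,7],[0,0,0,7],[0,0,0,6],[0,0,0,0]], jaw=0)

```text
t: 2.1
eef_pos: [0.4561, 0.0131, 0.2389]
eef_rot: [3.141, 0.0, -0.985]
ft_force: [-0.0, 0.4, 0.1]
finger_gap: 0.0427
grasp_force: 0.0
```

```bash
python3 - <<'E'
from workcell import env
import cv2,numpy as np
s=env.state();print({k:np.round(s[k],3) for k in("t","eef_pos","eef_rot","ft_force","finger_gap")})
f=env.grab_frame("wrist");cv2.imwrite("pics/wrist0.png",f["img"][...,::-1]);np.save("wrist0.npy",f,allow_pickle=True)
E
```

```text
{'t': np.float64(2.1), 'eef_pos': array([0.456, 0.013, 0.239]), 'eef_rot': array([ 3.141,  0.   , -0.985]), 'ft_force': array([-0.037,  0.41 ,  0.076]), 'finger_gap': np.float64(0.043)}
```

View pics/wrist0.png

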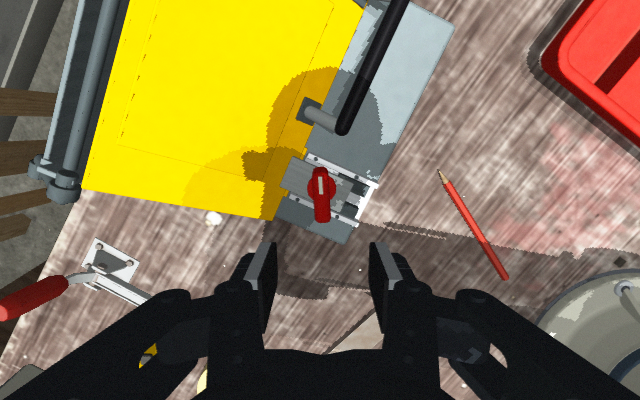

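The wing lies nearly along the tool x axis, from (320,168) to (322,220). The deck's front corners are at (347,243) and (453,25), and the handle's left end is at (343,128). I'll turn these into positions.

```bash
python3 - <<'E'
from h import *
f=load("wrist")
print(f["extrinsics"].round(3).tolist())
h=cv2.cvtColor(f["img"],cv2.COLOR_RGB2HSV)
m=(((h[...,0]<6)|(h[...,0]>174))&(h[...,1]>150)&(h[...,2]>60)).astype(np.uint8);m[:,:300]=0;m[:,345:]=0;m[:160]=0;m[228:]=0
y,x=np.nonzero(m);print(x.min(),x.max(),y.min(),y.max())
for r in range(y.min(),y.max()+1,4): q=x[y==r];print(r,q.min(),q.max(),end="; ")
print()
for uv,z in(((320,168),.126),((321.5,212),.126),((322,221),.126),((347,243),.07),((453,25),.07),((342,130),.113),((390,25),.113)):print(uv,onz(f,*uv,z).round(4))
o=np.array([.562,-.0325]);yaw=.158;R=np.array([[np.cos(yaw),-np.sin(yaw)],[np.sin(yaw),np.cos(yaw)]])
for p in((-.097,.06,.126),(-.145,.11,.07),(-.145,-.11,.07),(-.089,.005,.113)):print(p,proj(f,np.r_[o+R@p[:2],p[2]]).round(1))
E
```

```text
[[-0.833, 0.532, 0.15, 0.494], [-0.553, -0.802, -0.225, -0.044], [0.001, -0.271, 0.963, 0.373], [0.0, 0.0, 0.0, 1.0]]
307 335 167 222
167 317 324; 171 313 327; 175 312 327; 179 311 332; 183 309 334; 187 307 335; 191 308 335; 195 309 333; 199 313 329; 203 314 329; 207 315 329; 211 315 329; 215 315 330; 219 315 329; 
(320, 168) [ 0.4716 -0.0067  0.126 ]
(321.5, 212) [0.4514 0.0218 0.126 ]
(322, 221) [0.4469 0.0278 0.126 ]
(347, 243) [0.4028 0.0497 0.07  ]
(453, 25) [ 0.4405 -0.1592  0.07  ]
(342, 130) [ 0.4726 -0.0388  0.113 ]
(390, 25) [ 0.4855 -0.1181  0.113 ]
(-0.097, 0.06, 0.126) [323.1 197.7]
(-0.145, 0.11, 0.07) [346.  246.5]
(-0.145, -0.11, 0.07) [460.8  22.9]
(-0.089, 0.005, 0.113) [343.2 126.4]
```

>>> move_arm(commands=[[0.3,0,2,-1.8],[0,0,3,0],[0,0,3,0],[0,0,3,0],[0,0,2,0],[0,0,0.7,0],[0,0,0,0],[0,0,0,0]])

```text
t: 2.95
eef_pos: [0.4589, 0.0108, 0.1034]
eef_rot: [-3.14, -0.001, -0.952]
ft_force: [0.1, -0.4, 1.3]
finger_gap: 0.0429
grasp_force: 0.0
```

>>> move_arm(commands=[[0,0,0,0],[0,0,0,0],[0,0,0,0],[0,0,0,0],[0,0,0,0],[0,0,0,0]], jaw=-1, squeeze=30)

```text
t: 3.55
eef_pos: [0.4588, 0.0109, 0.1033]
eef_rot: [-3.14, -0.001, -0.952]
ft_force: [0.1, 1.3, 6.8]
finger_gap: 0.0125
grasp_force: 34.6
```

>>> move_arm(commands=[[0,0,0,-4],[0,0,0,-7],[0,0,0,-7],[0,0,0,-7],[0,0,0,-7],[0,0,0,-7],[0,0,0,-7],[0,0,0,-7],[0,0,0,-6],[0,0,0,-4],[0,0,0,0],[0,0,0,0]])

```text
t: 4.75
eef_pos: [0.4597, 0.0133, 0.1033]
eef_rot: [-3.137, -0.005, 0.147]
ft_force: [-0.4, 9.8, 5.4]
finger_gap: 0.0127
grasp_force: 34.1
```

```bash
python3 - <<'E'
from workcell import env
import numpy as np
s=env.state();print({k:np.round(s[k],3) for k in("t","joint_pos","eef_pos","eef_rot","ft_force","torque","finger_gap","grasp_force")})
E
```

```text
{'t': np.float64(4.75), 'joint_pos': array([ 0.369,  0.167, -0.366, -0.004, -1.032,  1.351]), 'eef_pos': array([0.46 , 0.013, 0.103]), 'eef_rot': array([-3.137, -0.005,  0.147]), 'ft_force': array([-0.438,  9.755,  5.44 ]), 'torque': array([ 3.741,  0.209, -0.006]), 'finger_gap': np.float64(0.013), 'grasp_force': np.float64(34.13)}
```

>>> move_arm(commands=[[0,-0.3,0,-1],[-0.3,0,0,0],[-0.5,0,0,0],[-0.5,0,0,0],[-0.5,0,0,0],[-0.5,0,0,0],[-0.4,0,0,0],[0,0,0,0],[0,0,0,0]])

```text
t: 5.65
eef_pos: [0.4339, 0.0098, 0.1034]
eef_rot: [-3.141, -0.007, 0.165]
ft_force: [9.1, 0.8, -0.8]
finger_gap: 0.0125
grasp_force: 33.3
```

>>> move_arm(commands=[[0,0,0,0],[0,0,0,0],[0,0,0,0],[0,0,-2,0],[0,0,-4,0],[0,0,-4,0],[0,2,-2,0],[1,3,0,0],[1,3,0,0],[1,2.6,0,0]], jaw=0)

```text
t: 6.65
eef_pos: [0.4778, -0.0917, 0.2221]
eef_rot: [-3.141, 0.001, 0.164]
ft_force: [0.7, 0.5, -0.0]
finger_gap: 0.0429
grasp_force: 0.0
```

>>> move_arm(commands=[[0,0,0,8],[0,0,0,8],[0,0,0,8],[0,0,0,8],[0,0,0,8],[0,0,0,8],[0,0,0,8],[0,0,0,8],[0,0,0,8],[0,0,0,8],[0,0,0,8],[0,0,0,2],[0,0,0,0]])

```text
t: 7.95
eef_pos: [0.4774, -0.0905, 0.2218]
eef_rot: [3.14, 0.0, -1.407]
ft_force: [-0.5, -0.5, 0.2]
finger_gap: 0.0424
grasp_force: 0.0
```

```bash
python3 - <<'E'
from workcell import env
import cv2,numpy as np
s=env.state();print({k:np.round(s[k],3) for k in("t","joint_pos","eef_pos","eef_rot","ft_force","finger_gap")})
f=env.grab_frame("wrist");cv2.imwrite("pics/wrist1.png",f["img"][...,::-1]);np.save("wrist10.npy",f,allow_pickle=True)
E
```

```text
{'t': np.float64(7.95), 'joint_pos': array([ 0.136,  0.135, -0.087, -0.   , -1.35 ,  0.028]), 'eef_pos': array([ 0.477, -0.09 ,  0.222]), 'eef_rot': array([ 3.14 ,  0.   , -1.407]), 'ft_force': array([-0.452, -0.545,  0.166]), 'finger_gap': np.float64(0.042)}
```

View pics/wrist1.png

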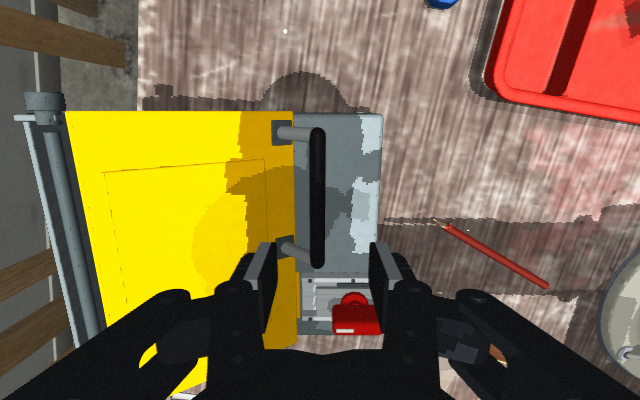

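The knob wing now lies along the bin's x axis near the front edge (350,315), and the latch is clear of the hatch edge. The handle bar runs from (317,130) to (318,265).

```bash
python3 - <<'E'
from h import *
f=load("wrist1")
a,b=onz(f,317,131,.116),onz(f,317.5,265,.116);print(a,b,(a+b)/2,np.linalg.norm(a-b),np.arctan2(b[0]-a[0],a[1]-b[1]))
k=onz(f,355,300,.115);print("knob",k)
E
```

```text
[ 0.49003972 -0.14197486  0.116     ] [ 0.47300366 -0.03838969  0.116     ] [ 0.48152169 -0.09018227  0.116     ] 0.10497673412538738 -2.978587552608453
knob [ 0.43721874 -0.011466    0.115     ]
```

>>> move_arm(commands=[[0,-0.4,2,0],[0,0,3,0],[0,0,3,0],[0,0,2.5,0],[0,0,1.3,0],[0,0,0.2,0],[0,0,0,0]])

```text
t: 8.7
eef_pos: [0.4818, -0.0899, 0.1024]
eef_rot: [3.141, -0.0, -1.406]
ft_force: [-0.5, 0.6, 0.5]
finger_gap: 0.0427
grasp_force: 0.0
```

>>> move_arm(commands=[[0,0,0,0],[0,0,0,0],[0,0,0,0],[0,0,0,0],[0,0,0,0],[0,0,0,0]], jaw=-1, squeeze=45)

```text
t: 9.3
eef_pos: [0.4817, -0.09, 0.1033]
eef_rot: [-3.141, -0.0, -1.406]
ft_force: [-3.2, 0.7, 5.5]
finger_gap: 0.0104
grasp_force: 43.9
```

>>> move_arm(commands=[[0,0.2,-0.8,0],[0,0.2,-0.8,0],[0,0.12,-0.8,0],[0,0.12,-0.8,0],[0,0.04,-0.8,0],[0,0.04,-0.8,0],[0,-0.05,-0.8,0],[0,-0.05,-0.8,0],[0,-0.12,-0.8,0],[0,-0.12,-0.8,0],[0,0,0,0],[0,0,0,0]])

```text
t: 10.5
eef_pos: [0.4772, -0.0907, 0.1824]
eef_rot: [3.14, -0.0, -1.407]
ft_force: [-3.6, -3.4, -6.1]
finger_gap: 0.0099
grasp_force: 43.9
```

```bash
python3 - <<'E'
from workcell import env
import cv2,numpy as np
s=env.state();print({k:np.round(s[k],3) for k in("t","joint_pos","eef_pos","eef_rot","ft_force","torque","finger_gap","grasp_force")})
a=env.grab_frame("scene")["img"][120:270,240:400,::-1];b=env.grab_frame("wrist")["img"][...,::-1]
cv2.imwrite("pics/mid.png",np.vstack([cv2.resize(a,None,fx=2.5,fy=2.5,interpolation=cv2.INTER_CUBIC),cv2.resize(b,(400,250))[:200]]))
E
```

```text
{'t': np.float64(10.5), 'joint_pos': array([ 0.136,  0.156, -0.164,  0.   , -1.253,  0.028]), 'eef_pos': array([ 0.477, -0.091,  0.182]), 'eef_rot': array([ 3.14 , -0.   , -1.407]), 'ft_force': array([-3.644, -3.378, -6.124]), 'torque': array([-1.185,  1.438,  0.016]), 'finger_gap': np.float64(0.01), 'grasp_force': np.float64(43.942)}
```

View pics/mid.png

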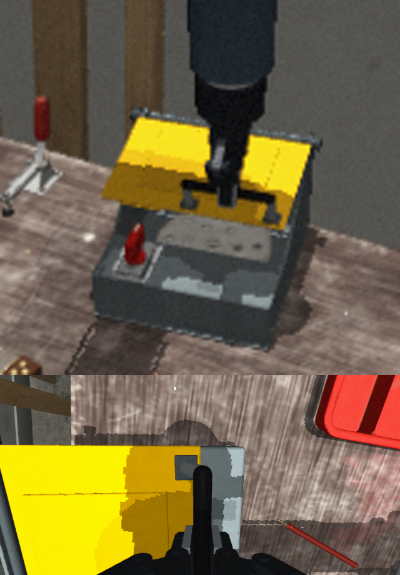

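The hatch is up at about 0.5 rad, with the handle held mid-bar and the latch drawn back. I'll grip a little harder and carry on along the arc to 1.1 rad.

>>> move_arm(commands=[[0,0,0,0],[0,-0.2,-0.78,0],[0,-0.21,-0.78,0],[0,-0.27,-0.76,0],[0,-0.29,-0.75,0],[0,-0.34,-0.73,0],[0,-0.36,-0.71,0],[0,-0.42,-0.69,0],[0,-0.43,-0.68,0],[0,-0.48,-0.65,0],[0,-0.5,-0.63,0],[0,0,0,0]], squeeze=70)

```text
t: 11.8
eef_pos: [0.5097, -0.0858, 0.2567]
eef_rot: [3.137, -0.002, -1.407]
ft_force: [-17.5, -1.3, 10.8]
finger_gap: 0.0089
grasp_force: 68.7
```

>>> move_arm(commands=[[0,0.3,-0.2,0],[0,-0.35,-0.4,0],[0,-0.37,-0.39,0],[0,-0.35,-0.35,0],[0,0,0,0],[0,0,0,0]])

```text
t: 12.4
eef_pos: [0.5201, -0.084, 0.2695]
eef_rot: [-3.141, -0.002, -1.406]
ft_force: [-7.6, -2.0, 5.3]
finger_gap: 0.0091
grasp_force: 68.9
```

```bash
python3 - <<'E'
from workcell import env
from h import *
s=env.state();print({k:np.round(s[k],3) for k in("t","joint_pos","eef_pos","eef_rot","ft_force","torque","finger_gap","grasp_force")})
f=env.grab_frame("scene");np.save("up0.npy",f,allow_pickle=True)
a=f["img"][110:260,250:400,::-1]
cv2.imwrite("pics/up.png",cv2.resize(a,None,fx=4,fy=4,interpolation=cv2.INTER_CUBIC))
E
```

```text
{'t': np.float64(12.4), 'joint_pos': array([ 0.138,  0.201,  0.114,  0.002, -1.483,  0.026]), 'eef_pos': array([ 0.52 , -0.084,  0.27 ]), 'eef_rot': array([-3.141e+00, -2.000e-03, -1.406e+00]), 'ft_force': array([-7.628, -2.044,  5.332]), 'torque': array([-0.755,  2.925, -0.044]), 'finger_gap': np.float64(0.009), 'grasp_force': np.float64(68.879)}
```

View pics/up.png

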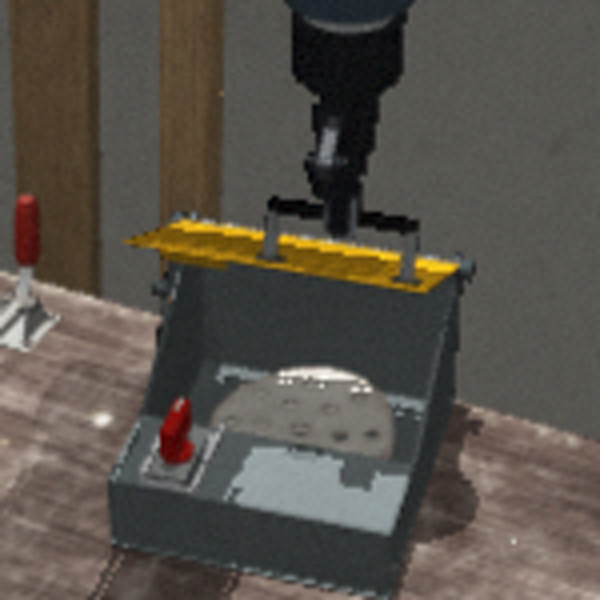

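The hatch is open, with the handle bar visible from crop (270,203) to (418,225) and the latch forward. I'll work out the angle from the bar ends.

```bash
python3 - <<'E'
from h import *
f=load("up");yaw=.163;ex=np.array([np.cos(yaw),np.sin(yaw),0]);ey=np.array([-ex[1],ex[0],0]);o=np.array([.563,-.0325,0])
for (u,v),yb in(((270,203),.005),((418,225),-.095)):
    c,d=ray(f,250+u/4,110+v/4);t=(yb-(c-o)@ey)/(d@ey);p=c+t*d
    x=(p-o)@ex-.065;z=p[2]-.16;print(x,z,np.hypot(x,z),np.arctan2(z,-x)+.296)
E
```

```text
-0.1276880230180647 0.12407583318029416 0.17804225229322956 1.0670516163414197
-0.09718220113564427 0.10324161900400688 0.14178579658110094 1.1116219796150577
```

Both ends give about 1.09 rad on average. I'll go a touch further for margin, then ease back down to about 0.82.

>>> move_arm(commands=[[0,-0.15,-0.35,0],[0,-0.3,-0.3,0],[0,0,0,0],[0,0,0,0],[0,0,0,0]])

```text
t: 12.95
eef_pos: [0.5262, -0.0831, 0.276]
eef_rot: [-3.137, -0.002, -1.407]
ft_force: [-2.5, -2.6, 5.7]
finger_gap: 0.0093
grasp_force: 68.5
```

>>> move_arm(commands=[[0,0.3,0.3,0],[0,0.31,0.3,0],[0,0.31,0.3,0],[0,0.29,0.32,0],[0,0.29,0.32,0],[0,0.29,0.32,0],[0,0.29,0.38,0],[0,0.29,0.39,0],[0,0.29,0.39,0],[0,0.23,0.36,0],[0,0.23,0.36,0],[0,0.23,0.36,0],[0,0,0,0],[0,0,0,0],[0,0,0,0],[0,0,0,0]])

```text
t: 14.55
eef_pos: [0.493, -0.0881, 0.2325]
eef_rot: [-3.139, -0.0, -1.407]
ft_force: [5.8, -4.4, -1.8]
finger_gap: 0.0089
grasp_force: 68.4
```

```bash
python3 - <<'E'
from workcell import env
from h import *
s=env.state();print({k:np.round(s[k],3) for k in("t","joint_pos","eef_pos","eef_rot","ft_force","torque","finger_gap","grasp_force")})
f=env.grab_frame("scene");np.save("end0.npy",f,allow_pickle=True)
a=f["img"][110:260,250:400,::-1]
cv2.imwrite("pics/end.png",cv2.resize(a,None,fx=4,fy=4,interpolation=cv2.INTER_CUBIC))
E
```

```text
{'t': np.float64(14.55), 'joint_pos': array([ 0.137,  0.158, -0.033,  0.   , -1.378,  0.027]), 'eef_pos': array([ 0.493, -0.088,  0.232]), 'eef_rot': array([-3.139, -0.   , -1.407]), 'ft_force': array([ 5.791, -4.421, -1.779]), 'torque': array([-1.399, -2.437, -0.136]), 'finger_gap': np.float64(0.009), 'grasp_force': np.float64(68.45)}
```

View pics/end.png

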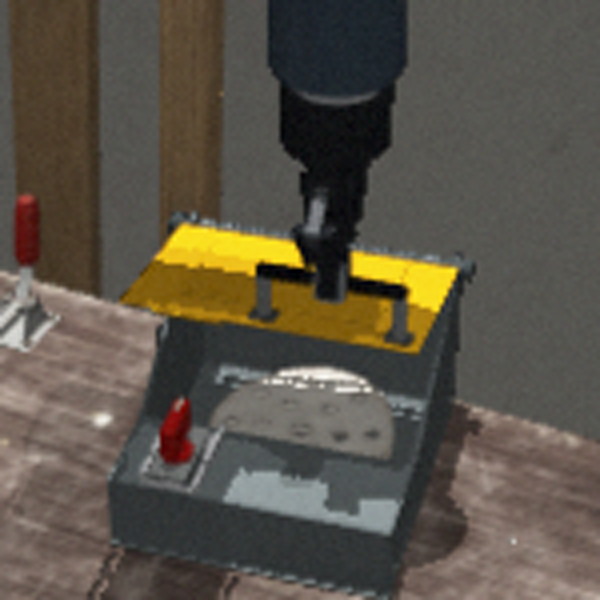

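The hatch has come back down. The bar now runs from crop (258,270) to (406,292), and the latch is still drawn. I'll check the angle and that the hold is steady.

>>> move_arm(commands=[[0,0,0,0],[0,0,0,0],[0,0,0,0],[0,0,0,0],[0,0,0,0]])

```text
t: 15.1
eef_pos: [0.493, -0.0881, 0.2325]
eef_rot: [-3.139, -0.0, -1.407]
ft_force: [6.3, -4.9, -2.7]
finger_gap: 0.0093
grasp_force: 68.5
```

```bash
python3 - <<'E'
from h import *
f=load("end");yaw=.163;ex=np.array([np.cos(yaw),np.sin(yaw),0]);ey=np.array([-ex[1],ex[0],0]);o=np.array([.563,-.0325,0])
for (u,v),yb in(((258,270),.005),((406,292),-.095)):
    c,d=ray(f,250+u/4,110+v/4);t=(yb-(c-o)@ey)/(d@ey);p=c+t*d
    x=(p-o)@ex-.065;z=p[2]-.16;print(x,z,np.hypot(x,z),np.arctan2(z,-x)+.296)
T=load("top")
from workcell import env
g=env.grab_frame("top")["img"]
d=np.abs(g.astype(int)-T["img"]).sum(2)
for n,(u,v) in dict(driver=(436,254),tape=(210,262),measure=(207,225),cup=(445,175)).items():print(n,np.median(d[v-15:v+15,u-18:u+18]),(d[v-15:v+15,u-18:u+18]>120).mean())
E
```

```text
-0.159338448394697 0.08829950675404744 0.18216899854211635 0.8020339167893582
-0.1299906450473162 0.06775431619296826 0.1465885915158273 0.776482722178488
driver 26.0 0.0
tape 23.0 0.0
measure 23.0 0.0
cup 23.0 0.0
```

```bash
python3 -c "
from workcell import env
print(env.close_job())"
```

```text
the job is handed in; nothing more can be done
None
```

I handed the job in at about 15 s with the gripper holding the hatch steady by its handle at about 0.8 rad, just below balance. Before that, the knob was turned loose, the latch was drawn back about 26 mm and the hatch was raised to about 1.1 rad. The top camera shows the bystanders unmoved; the hand-in call returned no verdict.

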